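# Tip the vials into the collecting box

### The arm

A 6-joint arm with a two-finger parallel gripper is mounted at the origin on a cart in front of the work surface, level with it; the furniture and walls round the work are solid. World frame = base frame: x ahead of the robot, y to its left, z up, the work surface at z = 0. Lengths are in mm, angles in rad, forces in N, time in s.
With the tool pointing down it reaches from about 325 to 925 mm from the base axis. Payload 3.1 kg.
Tool frame: the origin (TCP) lies midway between the tips of the shut fingers; the grasp point (between the pads) lies 19 mm behind it; z points along the fingers, y is the line along which they close (so a half turn about z gives the same grasp; the last joint's range is limited). The gripper opens to 85 mm and grips with 20 to 120 N. Pads are 22 mm wide; open, the fingers measure 114 mm over their backs; the gripper's body (76 mm by 85 mm) begins 54 mm behind the grasp point. The pads swing forward as they close: fully open they stand 13 mm farther back than shut.
Start: joints at [1.18, 0.217, 1.613, -0, 1.311, -0.112], TCP at [171.982, 600.884, 202.9] pointing down, gripper open.
Joint ranges: [-2.75, 2.75], [-0.78, 2.1], [0.31, 2.55], [-1.13, 4.27], [0.13, 2.63], [-2.58, 2.58]. Speed limits (rad/s): [2.79, 2.79, 3.14, 3.14, 3.14, 3.14].

### API

Orientations are given as a unit quaternion [x, y, z, w].
In Python, from rig import arm gives the robot as it stands. The module is installed in compiled form; this text tells all that it offers.
- The arm moves only by the tool carry_out, never from a script. Its argument "increments" is a list of rows, each a list of 7 numbers: the shift along the world's x, y, z in cm, then the turn, a rotation vector about the world's x, y, z in degrees, then the opening, from -1 (shut) to 1 (fully open). A call has 1 to 10 rows; each row is the pose to reach, as a shift and turn from the pose commanded when the call began; what a row does not reach only later rows make up. A row lasts 1/12 s, in which the tool goes at most 41.7 mm and 7.16 degrees, less where a joint would pass 70% of its speed; a pose out of reach is approached as far as the arm can. A call with a gripper value outside its range is refused whole. The fingers move at their own pace and stop on an object; "grip_force" is the grip in N (left out, the last holds). Time passes only in rows, so rows that repeat a pose let the fingers close. It gives the time, the measured TCP pose, the force, the opening and the grip force at its end, in the units of the state.
- arm.read_state(): the state, without advancing time (a new reading comes with each control period).
- arm.read_camera(name): name is "side" or "top" or "wrist"; returns a dict with "image" (480x640x3 uint8, red, green, blue), "intrinsics" (3x3 intrinsics, pixels), "camera_from_world" (4x4, takes a point from world to camera coordinates). Camera axes: x right, y down, z forward; pixel columns grow to the right and rows downward; lengths in mm; the calibration is good to about 2 mm. A picture is of the moment at which its call begins. There is no depth.
- arm.hand_in(): hands the job in; it is judged then, once.
The state is a dict: "time_s": time; "joints": joint angles; "qd": joint speeds; "effort": joint torques, N m; "eef_pos": TCP position; "ee_rot": TCP orientation; "force": force on the tool from outside, world axes, zero at the start; "wrist_torque": the same for the moment, N m; "finger_gap": finger opening in mm; "grip_force": force on a finger pad.
Only numpy, scipy, OpenCV 4.12 (cv2) and the standard library are available. Lean on these libraries where they do the work, as an engineer would, in place of code of your own. Each camera call takes 0.05 s, during which the arm holds its last target. There are 200 camera calls.

### The job

Empty the loose sample vials into the white collecting box of the tipping station: slide the box along its rail until it is fully home under the spout, and put every small vial that stands on the desk into the tip pan. When all of them lie in the pan, and only with the box fully under the spout, throw the lever right over to tip them all into the box in one go. Then throw the lever fully back so the pan rests again, draw the box fully out along its rail with all the vials in it, and leave the flask and the tape roll where they stand.

Things in the scene. Friction and masses are not known exactly. Their poses are not given: they have to be found in the camera images.
- station: The fixed tipping station, only slightly turned. Origin on the desk below the spout's centre; x roughly away from the robot, y along the box's rail towards the spout, z up. The spout is an upright duct, inside 86 mm (x) x 120 mm (y), lower edge 72 mm above the desk, sides and back up to 188 mm. The pan hangs on its -x side, the lever is beyond its +y side, the rail runs out to -y.
- box_in (a point): Centre of the inner floor, 24 mm above the desk, of the white open collecting box: inside 100 mm (x) by 126 mm along the rail (y), walls 4 mm thick, rim 62 mm above the desk. Axes as station. With the box home it lies under the centre of the spout.
- box_handle (a point): Top centre of the box's handle, an upright black round post 18 mm thick, its top 84 mm above the desk, on a flat tongue (22 mm wide, top 36 mm above the desk) 150 mm in -y from box_in and 83 mm beyond the box's end wall. Grip it from above or push it along the rail. Axes as station.
- carriage (a joint): Travel of the box along its rail, m: 0 = fully out, 0.15 = fully home under the spout (rigid stops). It moves along station +y as it grows; friction about 1.5 N, stays where it is left. It starts anywhere from 0 to 0.05.
- pan_in (a point): Centre of the floor of the tip pan, a steel tray inside 116 mm (x) by 104 mm (y), with three walls 22 mm high, open towards the spout. At rest it slopes 0.2 rad down away from the spout, its floor's centre about 128 mm above the desk; vials let go just above it stay in it, fallen over or not. Axes turn with the pan: y along the hinge, x in the floor to the open side, z out of the floor.
- pan_hinge (a point): On the hinge axis of pan and lever, midway, 140 mm above the desk, at the open edge of the pan (58 mm in x from pan_in). Axes as pan_in.
- lever_knob (a point): Centre of the round steel ball (30 mm) of the lever, a 10 mm rod on the pan's shaft, 102 mm in +y from pan_hinge, ball 90 mm from the hinge axis. At rest the lever leans 0.65 rad from upright to station -x (towards the robot), ball about 212 mm above the desk; thrown, it leans 0.65 rad to +x. Push the rod or ball across from either side. Axes as pan_in.
- pan (a joint): Angle of lever and pan, rad: 0 = pan at rest for loading, 1.3 = pan tipped steeply to the spout (rigid stops). The weighted lever is an over-centre toggle: past the middle (0.75 to 1.1, later with a loaded pan) it drops to the tipped stop and stays; drawn back short of that it falls to rest. Needs under 4 N at the knob. Starts at 0.
- vial_0: Small capped glass vial, a 12 mm cylinder 34 mm tall, about 12 g; it starts standing upright on the desk. Origin at the centre of its underside, z towards its cap. Absent in some runs.
- vial_1: Small capped glass vial, a 12 mm cylinder 34 mm tall, about 12 g; it starts standing upright on the desk. Origin at the centre of its underside, z towards its cap. Absent in some runs.
- vial_2: Small capped glass vial, a 12 mm cylinder 34 mm tall, about 12 g; it starts standing upright on the desk. Origin at the centre of its underside, z towards its cap. Absent in some runs.
- vial_3: Small capped glass vial, a 12 mm cylinder 34 mm tall, about 12 g; it starts standing upright on the desk. Origin at the centre of its underside, z towards its cap. Absent in some runs.
- vial_4: Small capped glass vial, a 12 mm cylinder 34 mm tall, about 12 g; it starts standing upright on the desk. Origin at the centre of its underside, z towards its cap. Absent in some runs.
- vial_5: Small capped glass vial, a 12 mm cylinder 34 mm tall, about 12 g; it starts standing upright on the desk. Origin at the centre of its underside, z towards its cap. Absent in some runs.
- flask: Bystander: conical glass flask, 78 mm wide and 135 mm tall, standing behind and left of the station. Origin at the centre of its underside.
- tape: Bystander: roll of brown tape lying flat, 93 mm across and 48 mm high, on the desk in front. Origin at the centre of its underside.

How it is judged:
By the outcome, as a careful person would: the job done as asked, in the order asked, and still so for the second after the job is handed in, with the robot touching nothing.
Of vial_0, vial_1, vial_2, vial_3, vial_4, vial_5 only 3 to 5 are there at a start; the rules pass over those that are not, and their reading is None.
At some moment in a run one of vial_0, vial_1, vial_2, vial_3, vial_4, vial_5 may be knocked a few centimetres aside while the robot is not near it.
Once in a run the grip may slacken for a moment while it holds something.
It also fails if it takes over 210 s, if anything falls off the work surface, if the arm or the gripper's body presses on something with over 40 N, if the wrist force passes 120 N, or if a joint passes its speed limit or range.

## Working session

There is one attempt and no reset: what is moved stays moved. The work goes in short steps, Python scripts to look and compute and a tool call to move; the robot and the scene stay as the last step left them, time stands still between calls to the robot, and variables do not carry over. Pictures are saved under pics/ and viewed, at most 14 in all, crops included, and the job is handed in when it is done.

Besides the shell and the picture viewer there is one more tool, called after "Call:" as name(argument=value, ...), one argument or row to a line, values as JSON. carry_out: Moves the arm, as the interface text tells. Its arguments: {"type":"object","properties":{"increments":{"type":"array","items":{"type":"array","items":{"type":"number"}}},"grip_force":{"type":"number"}},"required":["increments"]}

```bash
mkdir -p pics
cat > h.py <<'E'
from rig import arm
import numpy as np, cv2
def snap(n,f=None):
    c=arm.read_camera(n)
    if f: cv2.imwrite('pics/'+f,c['image'][:,:,::-1])
    return c
def ray(c,u,v,z):
    T=c['camera_from_world'];R=T[:3,:3];o=-R.T@T[:3,3]
    d=R.T@np.linalg.inv(c['intrinsics'])@np.array([u,v,1.])
    return o+d*(z-o[2])/d[2]
def proj(c,p):
    T=c['camera_from_world'];q=c['intrinsics']@(T[:3,:3]@np.array(p,float)+T[:3,3]);return q[:2]/q[2]
def tri(cs,uvs):
    A=[];b=[]
    for c,(u,v) in zip(cs,uvs):
        T=c['camera_from_world'];P=c['intrinsics']@T[:3]
        for k,w in((0,u),(1,v)):
            r=P[k]-w*P[2];r=r/np.linalg.norm(r[:3]);A.append(r[:3]);b.append(-r[3])
    return np.linalg.lstsq(np.array(A),np.array(b),rcond=None)[0]
E
python3 - <<'E'
from h import *
np.set_printoptions(precision=3,suppress=True)
for n in('top','side','wrist'):
    c=snap(n,n+'0.png');T=c['camera_from_world'];print(n,-T[:3,:3].T@T[:3,3],c['intrinsics'][0,0],T[:3,:3].tolist())
print(arm.read_state())
E
```

```text
top [ 343.89   101.9   1057.084] 439.25277491176524 [[0.02147697084269008, -0.999766256090273, 0.0024845334895431705], [-0.9831945944246622, -0.021571484334692102, -0.18128171600501375], [0.18129293758320145, 0.0014506022323665735, -0.9834280688162286]]
side [  16.181 -932.52   711.981] 567.2961908873436 [[0.887386906315171, -0.46070762541991717, -0.017116143851104076], [-0.2138739815600635, -0.37849369426744106, -0.9005556303812833], [0.40841449351368025, 0.8028019726431458, -0.4344037225994247]]
wrist [109.238 618.134 372.07 ] 382.31299801179523 [[0.27543646928222054, 0.9613163430841284, -0.0023748491961984616], [0.9284852360015092, -0.2653879384897509, 0.2597776137995408], [0.2490982093804922, -0.07375724115990605, -0.965665548448278]]
{'time_s': 0.15, 'joints': array([ 1.18 ,  0.218,  1.615,  0.   ,  1.311, -0.112]), 'qd': array([-0.   , -0.003, -0.006, -0.   , -0.   , -0.   ]), 'effort': array([  0.001, -39.744, -30.442,  -0.   ,   0.006,  -0.   ]), 'eef_pos': array([171.707, 600.243, 201.854]), 'ee_rot': array([ 0.139,  0.99 , -0.001, -0.   ]), 'force': array([1.057, 0.54 , 0.484]), 'wrist_torque': array([ 0.032, -0.017, -0.06 ]), 'grip_force': 0.0, 'finger_gap': 85.58815976247867}
```

View pics/top0.png

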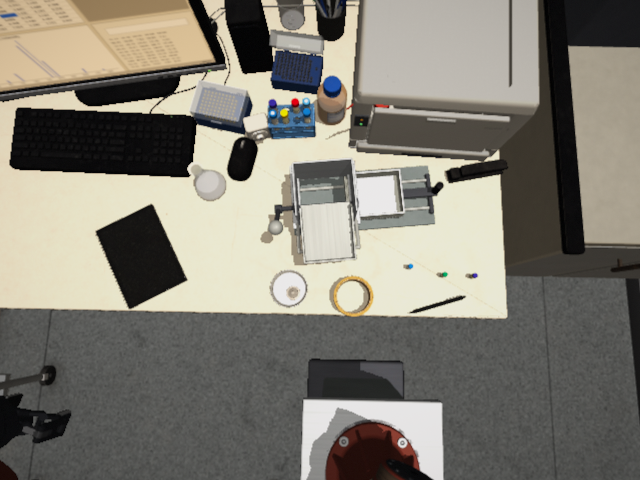

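View pics/side0.png

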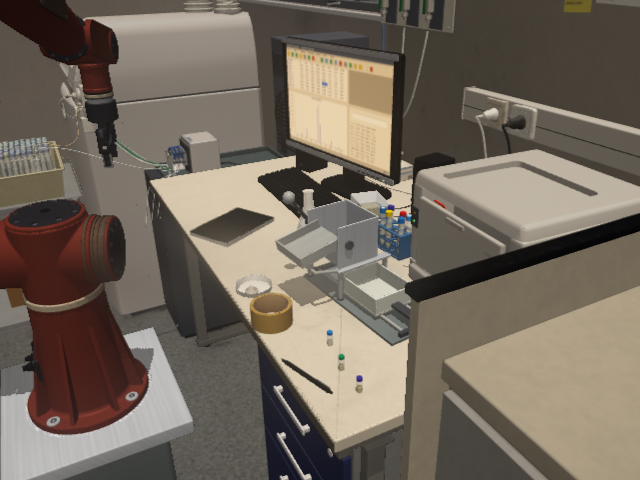

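Run:
```python
import cv2
i=cv2.imread('pics/top0.png')[145:310,240:520];a=cv2.resize(i,None,fx=2.8,fy=2.8,interpolation=cv2.INTER_CUBIC)
cv2.imwrite('pics/topc.png',a)
i=cv2.imread('pics/side0.png')[180:410,220:420];a=cv2.resize(i,None,fx=2.6,fy=2.6,interpolation=cv2.INTER_CUBIC)
cv2.imwrite('pics/sidec.png',a)
```

```text
(no output)
```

View pics/topc.png

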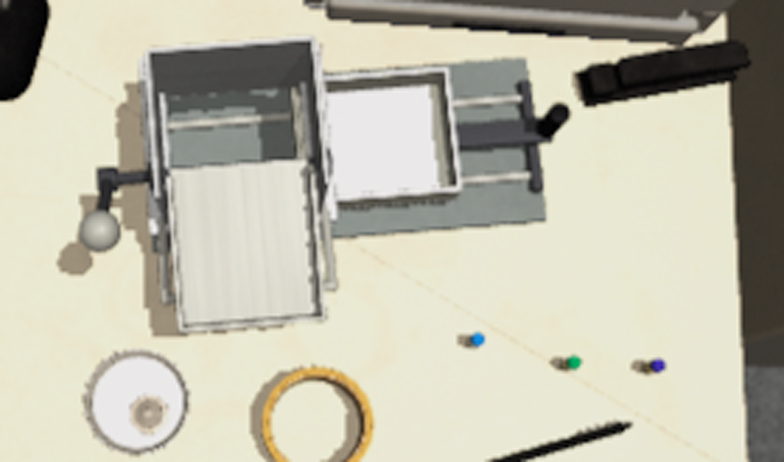

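View pics/sidec.png

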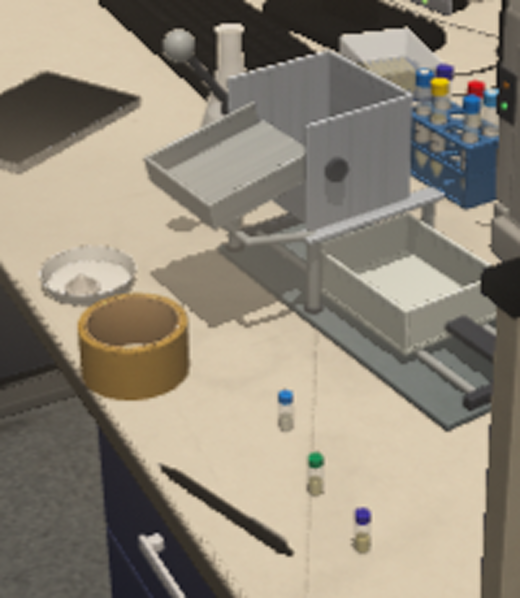

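Run:
```python
from h import *
np.set_printoptions(precision=1,suppress=True)
t=snap('top');s=snap('side')
def caps(c,lo=100):
    h=cv2.cvtColor(c['image'],cv2.COLOR_RGB2HSV);m=cv2.inRange(h,(55,110,50),(140,255,255))
    n,l,st,ce=cv2.connectedComponentsWithStats(m)
    return [(ce[i],st[i,4]) for i in range(1,n) if 4<st[i,4]<150]
for n,c in(('top',t),('side',s)):
    for p,a in caps(c): print(n,p,a,ray(c,*p,32))
g=lambda u,v,z:ray(t,240+u/2.8,145+v/2.8,z)
print('handle',g(560,113,84),'knob',g(99,230,212),'knob tri',tri([t,s],[(275.4,227.1),(288.5,197)]))
print('box outer rim corners z62',g(447,68,62),g(461,190,62))
print('pan front rim',g(180,330,138),g(326,318,138))
print('spout back rim',g(146,52,188),g(316,40,188))
print('tape',g(318,417,48),'wall printer front',g(330,15,0),g(680,40,0),'black thing',g(580,100,20),g(745,45,20))
print('desk edge',g(745,460,0),g(735,300,0))
for p in((290,290),(345,178)): pass
```

```text
top [322.9   6.4] 22 [1133.5  137.1   32. ]
top [ 7.8 15.1] 31 [1088.8  957.1   32. ]
top [283.3  59.8] 6 [977.6 234.4  32. ]
top [278.1  67.6] 8 [955.5 246.8  32. ]
top [287.7  75.4] 7 [934.5 221.5  32. ]
top [295.   74.5] 6 [937.5 203.1  32. ]
top [360.5 123.8] 10 [807.8  35.5  32. ]
top [410.1 265.8] 16 [456.5 -83.8  32. ]
top [444.5 274.1] 15 [ 438.6 -164.    32. ]
top [474.5 275.2] 13 [ 437.7 -233.8   32. ]
side [400.6   5.5] 20 [5757.  7420.7   32. ]
side [424.3   3.4] 15 [6331.3 7549.5   32. ]
side [379.   6.] 5 [5423.4 7554.9   32. ]
side [390.5 207. ] 23 [921.9 397.6  32. ]
side [382.6 210.1] 29 [887.8 389.2  32. ]
side [408.  218.1] 22 [920.2 302.8  32. ]
side [389.6 241.4] 25 [789.3 201.1  32. ]
side [392.7 238.5] 11 [806.2 211.6  32. ]
side [392.2 249.3] 6 [769.4 159.   32. ]
side [329.2 332.2] 22 [454.  -85.8  32. ]
side [341.  356.7] 24 [ 436.6 -166.8   32. ]
side [358.9 378.4] 27 [ 434.8 -237.    32. ]
side [346.8 458.6] 16 [ 325.3 -386.3   32. ]
handle [ 637.7 -145.3   84. ] knob [506.9 212.  212. ] knob tri [506.4 211.9 213.3]
box outer rim corners z62 [681.7 -56.2  62. ] [576.2 -67.1  62. ]
pan front rim [446.1 157.6 138. ] [457.5  48.2 138. ]
spout back rim [646.3 186.4 188. ] [658.4  60.8 188. ]
tape [387.6  48.5  48. ] wall printer front [750.5  39.5   0. ] [ 733.8 -276.5    0. ] black thing [ 669.2 -179.3   20. ] [ 723.1 -326.7   20. ]
desk edge [ 361.3 -316.2    0. ] [ 498.  -314.5    0. ]
```

View pics/wrist0.png

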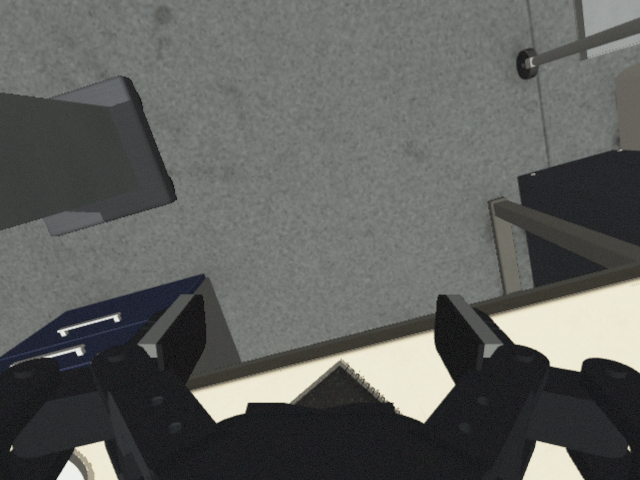

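Pictures: the top view shows three vials at about (410,266), (444,274), (474,275), the handle at (440,186), the knob at (275,227) and the pan at around (328,230). The side view agrees. The wrist view only shows the floor and desk edge.

Box first.

Call:
carry_out(
  increments=[
    [0,0,4,0,0,7,0.4],
    [0,0,8,0,0,14,0.4],
    [2,-3,10,0,0,22,0.4],
    [23,-40,10,0,0,22,0.4],
    [23,-40,10,0,0,22,0.4],
    [23,-40,10,0,0,22,0.4],
    [23,-40,10,0,0,22,0.4],
    [23,-40,10,0,0,22,0.4],
    [23,-40,10,0,0,22,0.4],
    [23,-40,10,0,0,22,0.4],
  ],
)

```text
time_s: 1.08
eef_pos: [336.3, 315.4, 303.0]
ee_rot: [-0.053, 0.999, 0.0, 0.0]
force: [1.1, -0.5, 0.1]
finger_gap: 59.6
grip_force: 0.0
```

Call:
carry_out(
  increments=[
    [23,-34.5,0,0,0,0,0.4],
    [23,-34.5,0,0,0,0,0.4],
    [23,-34.5,0,0,0,0,0.4],
    [23,-34.5,0,0,0,0,0.4],
    [23,-34.5,0,0,0,0,0.4],
    [23,-34.5,0,0,0,0,0.4],
    [23,-34.5,0,0,0,0,0.4],
    [23,-34.5,0,0,0,0,0.4],
    [23,-34.5,0,0,0,0,0.4],
    [23,-34.5,0,0,0,0,0.4],
  ],
)

```text
time_s: 1.92
eef_pos: [566.8, -30.0, 302.8]
ee_rot: [-0.052, 0.999, -0.0, 0.0]
force: [0.5, 0.3, -0.5]
finger_gap: 59.6
grip_force: 0.0
```

Call:
carry_out(
  increments=[
    [7,-11.5,0,0,0,0,0.4],
    [7,-11.5,0,0,0,0,0.4],
    [7,-11.5,0,0,0,0,0.4],
    [7,-11.5,0,0,0,0,0.4],
    [7,-11.5,-12,0,0,0,0.4],
    [7,-11.5,-12,0,0,0,0.4],
    [7,-11.5,-12,0,0,0,0.4],
    [7,-11.5,-12,0,0,0,0.4],
    [7,-11.5,-12,0,0,0,0.4],
  ],
)

```text
time_s: 2.67
eef_pos: [633.5, -141.6, 179.8]
ee_rot: [-0.053, 0.999, 0.001, -0.003]
force: [1.0, -0.9, 0.5]
finger_gap: 60.2
grip_force: 0.0
```

Run:
```python
from h import *
c=snap('wrist','w1.png');print(proj(c,[638,-145,84]),arm.read_state()['eef_pos'])
```

```text
[314.78854729 234.64711901] [ 636.0237689  -142.46784261  183.50189733]
```

View pics/w1.png

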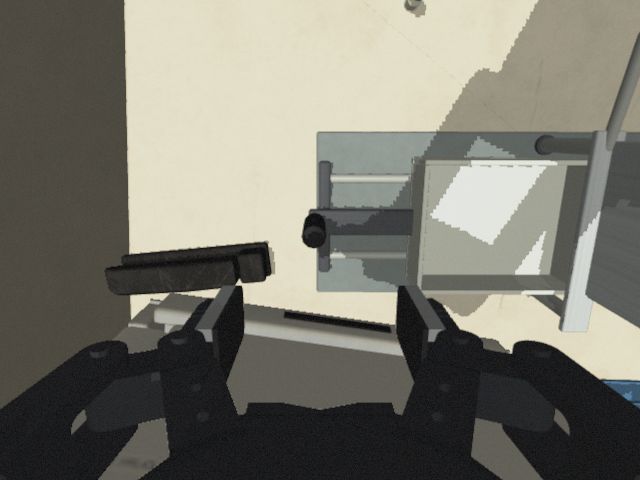

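The wrist view shows the handle top at (314,235), where predicted. Descend and grip.

Call:
carry_out(
  increments=[
    [0.2,-0.3,-4,0,0,0,0.4],
    [0.2,-0.3,-8,0,0,0,0.4],
    [0.2,-0.3,-11,0,0,0,0.4],
    [0.2,-0.3,-13.4,0,0,0,0.4],
    [0.2,-0.3,-13.4,0,0,0,0.4],
    [0.2,-0.3,-13.4,0,0,0,-1],
    [0.2,-0.3,-13.4,0,0,0,-1],
    [0.2,-0.3,-13.4,0,0,0,-1],
    [0.2,-0.3,-13.4,0,0,0,-1],
    [0.2,-0.3,-13.4,0,0,0,-1],
  ],
  grip_force=50,
)

```text
time_s: 3.55
eef_pos: [641.2, -146.6, 53.4]
ee_rot: [-0.053, 0.999, -0.001, 0.003]
force: [-0.6, 1.5, 7.3]
finger_gap: 13.0
grip_force: 48.8
```

Call:
carry_out(
  increments=[
    [0,0,0,0,0,0,-1],
    [0,0,0,0,0,0,-1],
    [0,0,0,0,0,0,-1],
  ],
)

```text
time_s: 3.8
eef_pos: [641.2, -146.6, 53.4]
ee_rot: [-0.053, 0.999, -0.001, 0.003]
force: [-0.1, 0.9, 5.9]
finger_gap: 12.8
grip_force: 48.8
```

Run:
```python
from h import *
c=snap('wrist','w2.png');print(proj(c,[638,-145,84]));s=snap('side');cv2.imwrite('pics/s2.png',0*s['image'])
w=c['image'][150:470,120:560,::-1];w=cv2.resize(w,None,fx=1.5,fy=1.5)
cv2.imwrite('pics/w2.png',w)
print(arm.read_state())
```

```text
[325.56380629 297.24405473]
{'time_s': 3.9, 'joints': array([-3.31560121e-01,  4.33884384e-01,  1.63518988e+00,  4.70912391e-04,
        1.06525032e+00, -2.00778656e+00]), 'qd': array([-0.00091582,  0.00153075,  0.00018179,  0.00219025,  0.0008488 ,
        0.00093591]), 'effort': array([-4.90080491e-01, -4.07765079e+01, -2.41123456e+01, -1.78792574e-01,
       -1.61554618e-01,  4.12777168e-03]), 'eef_pos': array([ 641.24362525, -146.58310793,   53.4280922 ]), 'ee_rot': array([-0.05257717,  0.99861023, -0.00117099,  0.00344638]), 'force': array([0.23146975, 1.51093545, 7.42071192]), 'wrist_torque': array([0.11058628, 0.04789761, 0.02660634]), 'grip_force': 48.76174807548523, 'finger_gap': 13.178299393616433}
```

View pics/w2.png

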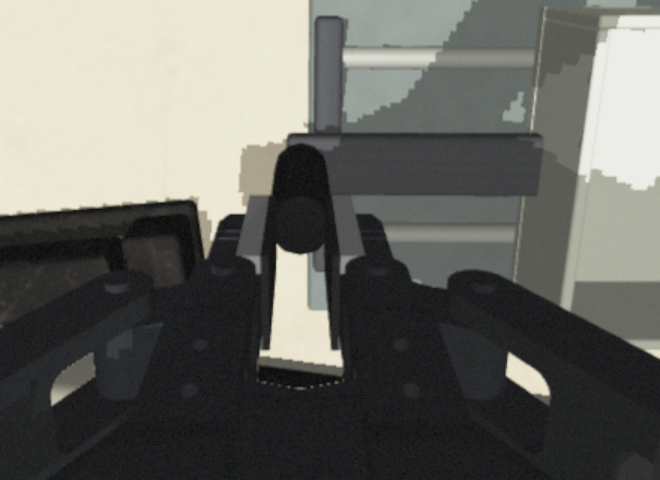

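The post is between the pads at (320,300) in the full frame and firmly held. Slide it home.

Call:
carry_out(
  increments=[
    [-0.1,1.2,0,0,0,0,-1],
    [-0.3,3,0,0,0,0,-1],
    [-0.5,5,0,0,0,0,-1],
    [-0.7,7,0,0,0,0,-1],
    [-0.9,9,0,0,0,0,-1],
    [-1.0,10,0,0,0,0,-1],
    [-1.05,10.5,0,0,0,0,-1],
    [-1.1,11,0,0,0,0,-1],
    [-1.1,11,0,0,0,0,-1],
    [-1.1,11,0,0,0,0,-1],
  ],
)

```text
time_s: 4.73
eef_pos: [629.7, -35.2, 53.4]
ee_rot: [-0.053, 0.999, -0.0, 0.003]
force: [-1.2, 1.1, 8.9]
finger_gap: 13.1
grip_force: 49.6
```

Call:
carry_out(
  increments=[
    [-0.02,0.2,0,0,0,0,-1],
    [-0.04,0.4,0,0,0,0,-1],
    [-0.06,0.6,0,0,0,0,-1],
    [-0.08,0.8,0,0,0,0,-1],
    [-0.1,1.0,0,0,0,0,-1],
    [-0.1,1.0,0,0,0,0,-1],
  ],
)

```text
time_s: 5.23
eef_pos: [629.1, -29.2, 53.4]
ee_rot: [-0.053, 0.999, -0.004, 0.003]
force: [-1.0, -7.5, 7.0]
finger_gap: 12.8
grip_force: 49.4
```

Call:
carry_out(
  increments=[
    [-0.02,0.2,0,0,0,0,-1],
    [-0.04,0.4,0,0,0,0,-1],
    [-0.06,0.6,0,0,0,0,-1],
    [-0.06,0.6,0,0,0,0,-1],
  ],
)

```text
time_s: 5.57
eef_pos: [629.1, -29.0, 53.5]
ee_rot: [-0.054, 0.998, -0.009, 0.004]
force: [-1.0, -19.8, 4.9]
finger_gap: 13.1
grip_force: 48.9
```

Call:
carry_out(
  increments=[
    [0.1,-0.8,0,0,0,0,-1],
    [0.1,-1.0,0,0,0,0,0],
    [0.1,-1.0,0,0,0,0,0],
    [0.1,-1.0,0,0,0,0,0],
    [0.1,-1.0,4,0,0,0,0],
    [0.1,-1.0,7,0,0,0,0],
    [-4,-3,7,0,0,0,0],
    [-8,-5,7,0,0,0,0],
    [-12,-6,7,0,0,0,0],
    [-16,-7,7,0,0,0,0],
  ],
  grip_force=30,
)

```text
time_s: 6.4
eef_pos: [469.5, -88.1, 118.7]
ee_rot: [-0.053, 0.999, -0.0, -0.0]
force: [0.0, -1.3, 0.2]
finger_gap: 42.8
grip_force: 0.0
```

```bash
cat > v.py <<'E'
from h import *
np.set_printoptions(precision=1,suppress=True)
def caps(c,z=32,amax=1500):
    h=cv2.cvtColor(c['image'],cv2.COLOR_RGB2HSV);m=cv2.inRange(h,(45,110,50),(150,255,255))
    n,l,st,ce=cv2.connectedComponentsWithStats(m)
    return [(ce[i],st[i,4],ray(c,*ce[i],z)) for i in range(1,n) if 4<st[i,4]<amax]
if __name__=='__main__':
    for n in('top','side','wrist'):
        for p,a,r in caps(snap(n)):
            if 340<r[0]<720 and -330<r[1]<330: print(n,p,a,r)
    print(arm.read_state()['eef_pos'])
E
python3 v.py
```

```text
top [409.5 265.5] 11 [457.1 -82.5  32. ]
top [444.5 274.1] 15 [ 438.6 -164.    32. ]
top [474.5 275.2] 13 [ 437.7 -233.8   32. ]
side [329.1 332.2] 23 [453.8 -85.8  32. ]
side [341.  356.7] 24 [ 436.6 -166.8   32. ]
side [358.9 378.4] 27 [ 434.8 -237.    32. ]
wrist [ 99.9 177.1] 268 [ 438.3 -234.6   32. ]
wrist [205.8 189.6] 237 [ 439.4 -165.1   32. ]
wrist [321.9 227.1] 213 [456.9 -85.7  32. ]
[466.4 -87.1 116.8]
```

Call:
carry_out(
  increments=[
    [-1,0.2,-3,0,0,0,0],
    [-1,0.2,-6,0,0,0,0],
    [-1,0.2,-9,0,0,0,0],
    [-1,0.2,-11,0,0,0,0],
    [-1,0.2,-11,0,0,0,0],
    [-1,0.2,-11,0,0,0,-1],
    [-1,0.2,-11,0,0,0,-1],
    [-1,0.2,-11,0,0,0,-1],
    [-1,0.2,-11,0,0,0,-1],
    [-1,0.2,-11,0,0,0,-1],
  ],
  grip_force=30,
)

```text
time_s: 7.38
eef_pos: [462.7, -86.7, 10.4]
ee_rot: [-0.053, 0.999, -0.001, 0.001]
force: [-1.2, -0.5, -0.8]
finger_gap: -0.3
grip_force: 0.0
```

Call:
carry_out(
  increments=[
    [0,0,0,0,0,0,-1],
    [0,0,0,0,0,0,-1],
    [0,0,4,0,0,0,-1],
    [0,0,8,0,0,0,-1],
    [0,0,12,0,0,0,-1],
    [0,0,16,0,0,0,-1],
    [0,0,18,0,0,0,-1],
  ],
)

```text
time_s: 7.97
eef_pos: [463.9, -87.2, 194.8]
ee_rot: [-0.053, 0.999, -0.002, 0.004]
force: [1.5, -0.4, 0.9]
finger_gap: 0.2
grip_force: 0.0
```

```bash
python3 v.py; python3 -c "
from h import *
snap('wrist','w3.png')"
```

```text
top [410.1 265.8] 16 [456.5 -83.8  32. ]
top [444.8 274. ] 13 [ 438.9 -164.7   32. ]
top [474.5 275.2] 13 [ 437.7 -233.8   32. ]
side [329.4 332. ] 24 [454.6 -85.6  32. ]
side [341.  356.7] 24 [ 436.6 -166.8   32. ]
side [358.9 378.4] 27 [ 434.8 -237.    32. ]
wrist [154.  160.2] 141 [ 438.5 -234.7   32. ]
wrist [234.9 170.2] 129 [ 439.7 -165.3   32. ]
wrist [324.5 199.6] 123 [457.  -85.7  32. ]
[462.9 -86.9 191.6]
```

View pics/w3.png

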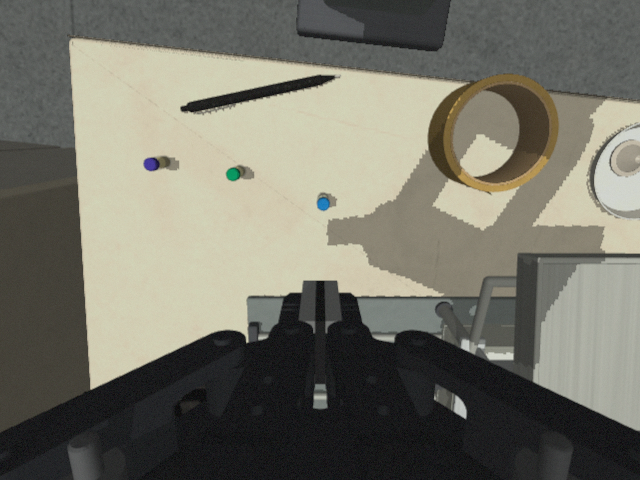

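Missed: the TCP was 6 mm off in x (I had read it before it settled). The wrist view shows the blue vial still standing at (323,203). Correct and go again.

Call:
carry_out(
  increments=[
    [-0.6,0.1,-4,0,0,0,0],
    [-0.6,0.1,-8,0,0,0,0],
    [-0.6,0.1,-12,0,0,0,0],
    [-0.6,0.1,-13,0,0,0,0],
    [-0.6,0.1,-13,0,0,0,0],
    [-0.6,0.1,-13,0,0,0,0],
    [-0.6,0.1,-13,0,0,0,0],
    [-0.6,0.1,-13,0,0,0,0],
  ],
)

```text
time_s: 8.83
eef_pos: [457.6, -86.1, 61.4]
ee_rot: [-0.053, 0.999, -0.001, 0.002]
force: [0.1, -0.2, 0.6]
finger_gap: 42.7
grip_force: 0.0
```

Call:
carry_out(
  increments=[
    [-0.1,0,-3,0,0,0,0],
    [-0.1,0,-5.6,0,0,0,0],
    [-0.1,0,-5.6,0,0,0,0],
    [-0.1,0,-5.6,0,0,0,0],
    [-0.1,0,-5.6,0,0,0,-1],
    [-0.1,0,-5.6,0,0,0,-1],
    [-0.1,0,-5.6,0,0,0,-1],
    [-0.1,0,-5.6,0,0,0,-1],
    [-0.1,0,-5.6,0,0,0,-1],
    [-0.1,0,-5.6,0,0,0,-1],
  ],
)

```text
time_s: 9.67
eef_pos: [457.1, -86.4, 5.6]
ee_rot: [-0.053, 0.999, -0.001, 0.003]
force: [-1.1, 0.2, 5.7]
finger_gap: -0.0
grip_force: 3.0
```

Call:
carry_out(
  increments=[
    [-0.1,0,0,0,0,0,-1],
    [-0.1,0,4,0,0,0,-1],
    [-0.1,0,8,0,0,0,-1],
    [-0.1,0,12,0,0,0,-1],
    [-0.1,0,16,0,0,0,-1],
    [0,0,18,0,0,0,-1],
    [0,0,18,0,0,0,-1],
    [0,0,18,0,0,0,-1],
    [0,0,18,0,0,0,-1],
  ],
)

```text
time_s: 10.42
eef_pos: [453.5, -85.1, 182.4]
ee_rot: [-0.053, 0.999, 0.0, -0.0]
force: [-0.0, 0.3, -1.2]
finger_gap: -0.2
grip_force: 0.0
```

```bash
python3 v.py; python3 -c "
from h import *
c=snap('wrist')
s=arm.read_state();print(s['eef_pos'],proj(c,s['eef_pos']),proj(c,s['eef_pos']-np.array([0,0,0])))
T=c['camera_from_world'];from scipy.spatial.transform import Rotation as R
r=R.from_quat(s['ee_rot']).as_matrix();print(r.T@(-T[:3,:3].T@T[:3,3]-s['eef_pos']))
a=c['image'][:,:,::-1]
cv2.imwrite('pics/w4.png',cv2.resize(a[120:420,200:440],None,fx=2,fy=2))"
```

```text
top [444.5 274.1] 15 [ 438.6 -164.    32. ]
top [474.5 275.2] 13 [ 437.7 -233.8   32. ]
side [335.9 351.9] 22 [ 435.2 -149.2   32. ]
side [341.  356.7] 24 [ 436.6 -166.8   32. ]
side [358.9 378.4] 27 [ 434.8 -237.    32. ]
wrist [142.3 178.8] 160 [ 438.4 -234.8   32. ]
wrist [226.1 188.9] 141 [ 439.6 -165.2   32. ]
wrist [280.5 204.8] 85 [ 448.2 -118.9   32. ]
[452.6 -84.7 180.8]
[452.74956422 -84.84012473 180.88282986] [320.58308912 276.61266142] [320.58308912 276.61266142]
[  65.26422131   -0.28628219 -170.26823696]
```

View pics/w4.png

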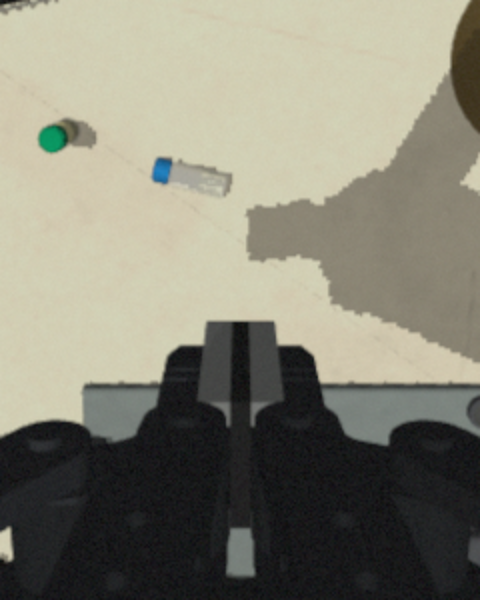

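Run:
```python
from h import *
s=snap('side');t=snap('top');p=arm.read_state()['eef_pos']
out=[]
for c in(s,t):
    u,v=proj(c,p);print(u,v);u,v=int(u),int(v)
    a=cv2.resize(c['image'][v-50:v+50,u-40:u+40,::-1],None,fx=5,fy=5,interpolation=cv2.INTER_CUBIC)
    cv2.circle(a,(200,250),3,(0,0,255),-1);out.append(a)
cv2.imwrite('pics/tip.png',np.hstack(out))
```

```text
327.5739743142024 267.8105119254599
424.1110302062126 259.51675217296855
```

View pics/tip.png

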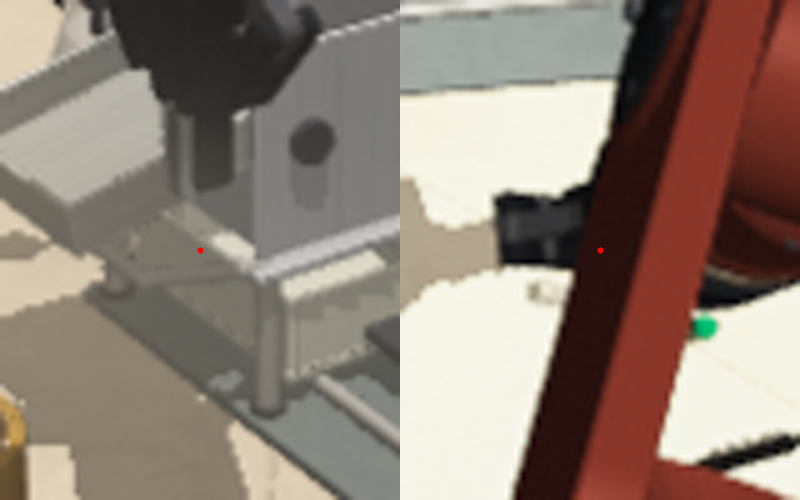

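The side view shows the real fingertips about 12 px above the projected TCP: the tips sit about 22 mm higher than the reported TCP, and the wrist view agrees. That explains the misses and the shallow grip on the post. The blue vial now lies with its cap at wrist pixel (280,205) and its base at (314,212).

Run:
```python
from h import *
np.set_printoptions(precision=1,suppress=True)
c=snap('wrist')
a=ray(c,280.5,204.8,6);b=ray(c,313,212,6);d=b-a
print(a,b,np.linalg.norm(d),(a+b)/2,np.degrees(np.arctan2(d[1],d[0])),arm.read_state()['eef_pos'])
```

```text
[ 454.  -121.5    6. ] [457.6 -91.2   6. ] 30.485070648911883 [ 455.8 -106.3    6. ] 83.29064399521341 [453.5 -85.  181.8]
```

Call:
carry_out(
  increments=[
    [0.2,-2.1,0,0,0,-7,0],
    [0.2,-2.1,0,0,0,-14,0],
    [0.2,-2.1,0,0,0,-21,0],
    [0.2,-2.1,0,0,0,-28,0],
    [0.2,-2.1,0,0,0,-35,0],
    [0.2,-2.1,0,0,0,-42,0],
    [0.2,-2.1,0,0,0,-49,0],
    [0.2,-2.1,0,0,0,-56,0],
    [0.2,-2.1,0,0,0,-63,0],
    [0.2,-2.1,0,0,0,-70,0],
  ],
)

```text
time_s: 11.6
eef_pos: [455.9, -106.3, 182.4]
ee_rot: [0.532, 0.847, -0.0, -0.0]
force: [0.1, -0.3, 0.0]
finger_gap: 42.5
grip_force: 0.0
```

Call:
carry_out(
  increments=[
    [0,0,-3,0,0,-7,0],
    [0,0,-6,0,0,-14,0],
    [0,0,-9,0,0,-21,0],
    [0,0,-11,0,0,-28,0],
    [0,0,-13,0,0,-33,0],
    [0,0,-14,0,0,-33,0],
    [0,0,-14,0,0,-33,0],
    [0,0,-14,0,0,-33,0],
    [0,0,-14,0,0,-33,0],
  ],
)

```text
time_s: 12.35
eef_pos: [457.4, -106.8, 44.1]
ee_rot: [0.748, 0.663, 0.001, 0.001]
force: [-0.0, -0.7, 0.7]
finger_gap: 42.5
grip_force: 0.0
```

Run:
```python
from h import *
np.set_printoptions(precision=1,suppress=True)
c=snap('wrist','w5.png');s=arm.read_state();print(s['eef_pos'],s['ee_rot'],proj(c,s['eef_pos']),proj(c,s['eef_pos']+[0,0,22]))
h=cv2.cvtColor(c['image'],cv2.COLOR_RGB2HSV);m=cv2.inRange(h,(90,110,50),(112,255,255))
n,l,st,ce=cv2.connectedComponentsWithStats(m)
for i in range(1,n):
    if st[i,4]>60: print(ce[i],st[i,4],ray(c,*ce[i],6))
```

```text
[ 457.7 -106.9   44.4] [0.7 0.7 0.  0. ] [319.4 276.7] [319.5 295.7]
[314.5 278.2] 201 [ 453.1 -122.1    6. ]
```

View pics/w5.png

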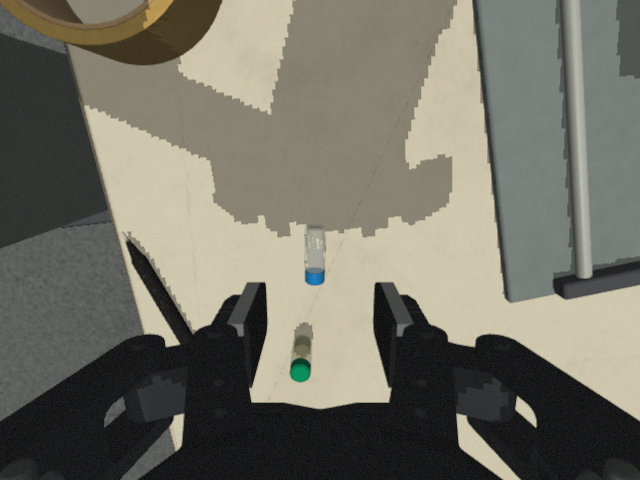

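Call:
carry_out(
  increments=[
    [-0.2,-0.1,-2,0,0,0,0],
    [-0.2,-0.1,-4,0,0,0,0],
    [-0.2,-0.1,-5,0,0,0,0],
    [-0.2,-0.1,-5.6,0,0,0,-0.4],
    [-0.2,-0.1,-5.6,0,0,0,-0.4],
    [-0.2,-0.1,-5.6,0,0,0,-0.4],
    [-0.2,-0.1,-5.6,0,0,0,-0.4],
  ],
)

```text
time_s: 12.98
eef_pos: [455.3, -107.7, -12.1]
ee_rot: [0.749, 0.663, 0.0, 0.001]
force: [0.3, 0.3, 0.4]
finger_gap: 25.5
grip_force: 0.0
```

Run:
```python
from h import *
c=snap('side');p=arm.read_state()['eef_pos'];print(p)
u,v=proj(c,p);print(u,v,proj(c,[p[0],p[1],p[2]+22]));u,v=int(u),int(v)
a=cv2.resize(c['image'][v-60:v+40,u-60:u+60,::-1],None,fx=6,fy=6,interpolation=cv2.INTER_CUBIC)
cv2.circle(a,(360,360),3,(0,0,255),-1)
cv2.imwrite('pics/tip2.png',a)
```

```text
[ 455.35754344 -107.73762817  -11.98497519]
335.0770272299336 355.3748858955112 [334.98121627 346.57696391]
```

View pics/tip2.png

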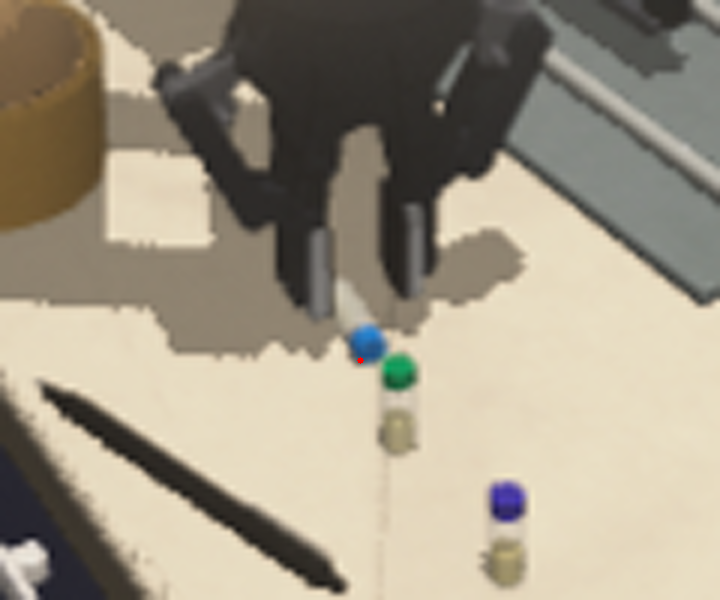

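The tips are still about 10 mm up, straddling the vial between (318,310) and (410,295) in the crop. Go 6 mm lower and close.

Call:
carry_out(
  increments=[
    [0,0,-0.3,0,0,0,-0.4],
    [0,0,-0.5,0,0,0,-0.4],
    [0,0,-0.6,0,0,0,-0.4],
    [0,0,-0.6,0,0,0,-0.4],
    [0,0,-0.6,0,0,0,-1],
    [0,0,-0.6,0,0,0,-1],
    [0,0,-0.6,0,0,0,-1],
    [0,0,-0.6,0,0,0,-1],
    [0,0,-0.6,0,0,0,-1],
    [0,0,-0.6,0,0,0,-1],
  ],
)

```text
time_s: 13.87
eef_pos: [454.2, -107.3, -19.1]
ee_rot: [0.749, 0.663, 0.0, 0.0]
force: [-0.4, 0.0, -0.7]
finger_gap: 7.4
grip_force: 23.7
```

Call:
carry_out(
  increments=[
    [0,0,3,0,0,0,-1],
    [0,0,7,0,0,0,-1],
    [0,0,11,0,0,0,-1],
    [0,0,15,0,0,0,-1],
    [0,0,18.5,0,0,0,-1],
    [1,3.5,18.5,0,0,0,-1],
    [2,7,18.5,0,0,0,-1],
    [3,11,18.5,0,0,0,-1],
    [4,15,18.5,0,0,0,-1],
    [4.6,19,18.5,0,0,0,-1],
  ],
)

```text
time_s: 14.7
eef_pos: [500.7, 84.4, 166.2]
ee_rot: [0.749, 0.662, 0.0, 0.0]
force: [0.9, -0.3, -1.5]
finger_gap: 7.3
grip_force: 23.8
```

Call:
carry_out(
  increments=[
    [0,2,0,0,0,0,-1],
    [0,2,0,0,0,0,-1],
    [0,2,0,0,0,0,-1],
  ],
)

```text
time_s: 14.95
eef_pos: [499.8, 103.6, 165.6]
ee_rot: [0.748, 0.664, -0.0, 0.0]
force: [0.7, -0.7, -0.9]
finger_gap: 7.4
grip_force: 23.8
```

Run:
```python
from h import *
np.set_printoptions(precision=1,suppress=True)
c=snap('wrist','w6.png');s=arm.read_state();print(s['eef_pos'],s['finger_gap'],s['grip_force'])
```

```text
[499.8 102.6 165.6] 7.8542239450929525 23.756718219956383
```

View pics/w6.png

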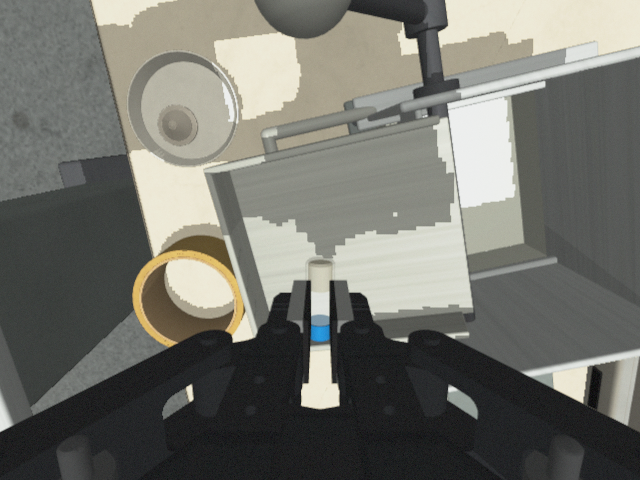

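Held: the blue vial hangs at (320,300) above the pan floor. Lower and release.

Call:
carry_out(
  increments=[
    [0.6,0.8,-3,0,0,0,-1],
    [0.6,0.8,-4.9,0,0,0,-1],
    [0.6,0.8,-4.9,0,0,0,-1],
    [0.6,0.8,-4.9,0,0,0,-1],
    [0.6,0.8,-4.9,0,0,0,-0.3],
    [0.6,0.8,-4.9,0,0,0,-0.3],
    [0.6,0.8,-4.9,0,0,0,-0.3],
    [0.6,0.8,-1,0,0,0,-0.3],
    [0.6,0.8,2,0,0,0,-0.3],
    [0.6,0.8,2,0,0,0,-0.3],
  ],
)

```text
time_s: 15.83
eef_pos: [511.8, 111.1, 194.5]
ee_rot: [0.749, 0.663, 0.006, 0.005]
force: [1.7, -0.4, 0.5]
finger_gap: 29.8
grip_force: 0.0
```

Call:
carry_out(
  increments=[
    [0,0,0,0,0,7,0],
    [0,0,0,0,0,14,0],
    [0,-4,0,0,0,21,0],
    [-1,-8,0,0,0,28,0],
    [-2,-12,0,0,0,35,0],
    [-4,-16,0,0,0,42,0],
    [-5,-20,0,0,0,49,0],
    [-6,-24,0,0,0,56,0],
    [-6.8,-27.5,0,0,0,63,0],
    [-6.8,-27.5,0,0,0,70,0],
  ],
)

```text
time_s: 16.67
eef_pos: [438.2, -165.3, 187.0]
ee_rot: [0.278, 0.961, -0.001, 0.001]
force: [0.6, -0.1, -0.6]
finger_gap: 42.1
grip_force: 0.0
```

Call:
carry_out(
  increments=[
    [0,0,-4,0,0,7,0],
    [0,0,-8,0,0,14,0],
    [0,0,-10,0,0,21,0],
    [0,0,-10,0,0,28,0],
    [0,0,-10,0,0,33,0],
    [0,0,-10,0,0,33,0],
    [0,0,-10,0,0,33,0],
    [0,0,-10,0,0,33,0],
  ],
)

```text
time_s: 17.33
eef_pos: [439.3, -163.3, 86.8]
ee_rot: [-0.003, 1.0, -0.0, 0.001]
force: [0.4, -0.1, -0.2]
finger_gap: 42.3
grip_force: 0.0
```

```bash
python3 v.py; python3 -c "
from h import *
c=snap('top')
print([ (p,a) for p,a,r in __import__('v').caps(c) if 290<p[0]<360 and 190<p[1]<265])"
```

```text
top [330. 256.] 15 [475.4 104.1  32. ]
side [340.9 356.9] 22 [ 436.2 -167.3   32. ]
side [358.9 378.4] 27 [ 434.8 -237.    32. ]
wrist [203.  241.4] 266 [ 438.  -235.2   32. ]
wrist [316.6 244. ] 270 [ 439.2 -165.6   32. ]
[ 439.  -163.1   86.5]
[(array([330., 256.]), np.int32(15))]
```

Blue lies in the pan. Now the green vial.

Call:
carry_out(
  increments=[
    [0,-0.2,-3,0,0,0,0],
    [0,-0.2,-6,0,0,0,0],
    [0,-0.2,-9,0,0,0,0],
    [0,-0.2,-10.2,0,0,0,0],
    [0,-0.2,-10.2,0,0,0,-0.5],
    [0,-0.2,-10.2,0,0,0,-1],
    [0,-0.2,-10.2,0,0,0,-1],
    [0,-0.2,-10.2,0,0,0,-1],
    [0,-0.2,-10.2,0,0,0,-1],
    [0,-0.2,-10.2,0,0,0,-1],
  ],
)

```text
time_s: 18.37
eef_pos: [439.7, -165.5, -14.9]
ee_rot: [-0.004, 1.0, -0.001, 0.001]
force: [0.3, -0.6, -0.5]
finger_gap: 10.3
grip_force: 31.0
```

Call:
carry_out(
  increments=[
    [0,0,0,0,0,0,-1],
    [0,0,3,0,0,0,-1],
    [0,0,7,0,0,0,-1],
    [0,0,11,0,0,0,-1],
    [0,0,15,0,0,0,-1],
    [0,0,18.5,0,0,0,-1],
    [0,0,20,0,0,0,-1],
    [0,0,20,0,0,0,-1],
  ],
)

```text
time_s: 19.03
eef_pos: [442.1, -166.8, 190.0]
ee_rot: [-0.004, 1.0, -0.003, 0.005]
force: [0.2, -0.8, 0.5]
finger_gap: 10.7
grip_force: 31.0
```

Call:
carry_out(
  increments=[
    [1,4,0,0,0,0,-1],
    [2,8,0,0,0,0,-1],
    [3,12,0,0,0,0,-1],
    [4,16,0,0,0,0,-1],
    [5,20,0,0,0,0,-1],
    [6,24,0,0,0,0,-1],
    [6.6,27.8,0,0,0,0,-1],
    [6.6,27.8,0,0,0,0,-1],
    [6.6,27.8,0,0,0,0,-1],
  ],
)

```text
time_s: 19.78
eef_pos: [503.2, 114.8, 181.9]
ee_rot: [-0.006, 1.0, -0.0, -0.002]
force: [-0.1, -0.3, -0.4]
finger_gap: 10.6
grip_force: 31.0
```

Call:
carry_out(
  increments=[
    [0,0,-3,0,0,0,-1],
    [0,0,-6,0,0,0,-1],
    [0,0,-7.2,0,0,0,-1],
    [0,0,-7.2,0,0,0,-1],
    [0,0,-7.2,0,0,0,-1],
    [0,0,-7.2,0,0,0,-0.4],
    [0,0,-7.2,0,0,0,-0.4],
    [0,0,-7.2,0,0,0,-0.4],
    [0,0,-3.2,0,0,0,-0.4],
    [0,0,0,0,0,0,-0.4],
  ],
)

```text
time_s: 20.62
eef_pos: [502.7, 112.7, 183.0]
ee_rot: [-0.004, 1.0, -0.0, -0.003]
force: [0.9, -0.3, 0.8]
finger_gap: 25.9
grip_force: 0.0
```

Call:
carry_out(
  increments=[
    [0,-4,0,0,0,0,0],
    [-1,-8,0,0,0,0,0],
    [-2,-12,0,0,0,0,0],
    [-3,-16,0,0,0,0,0],
    [-4,-20,0,0,0,0,0],
    [-5,-24,0,0,0,0,0],
    [-6,-28,0,0,0,0,0],
    [-6.6,-32,0,0,0,0,0],
    [-6.8,-35,-4,0,0,0,0],
    [-6.8,-35,-8,0,0,0,0],
  ],
)

```text
time_s: 21.45
eef_pos: [440.3, -244.1, 113.8]
ee_rot: [-0.002, 1.0, -0.005, 0.005]
force: [1.1, -0.2, -0.1]
finger_gap: 42.8
grip_force: 0.0
```

Call:
carry_out(
  increments=[
    [0,0,-2,0,0,0,0],
    [0,0,-2,0,0,0,0],
    [0,0,-2,0,0,0,0],
    [0,0,-2,0,0,0,0],
  ],
)

```text
time_s: 21.78
eef_pos: [437.8, -237.0, 90.8]
ee_rot: [-0.004, 1.0, -0.001, 0.001]
force: [-0.3, -0.0, 0.9]
finger_gap: 42.4
grip_force: 0.0
```

```bash
python3 v.py
```

```text
top [328.2 254.7] 30 [478.4 108.3  32. ]
top [474.4 276.2] 5 [ 435.3 -233.5   32. ]
side [358.9 378.4] 27 [ 434.8 -237.    32. ]
wrist [323.4 240.6] 243 [ 438.1 -235.7   32. ]
[ 438.5 -237.2   91.7]
```

Call:
carry_out(
  increments=[
    [0,0.1,-3,0,0,0,0],
    [0,0.1,-6,0,0,0,0],
    [0,0.1,-9,0,0,0,0],
    [0,0.1,-10.6,0,0,0,0],
    [0,0.1,-10.6,0,0,0,-0.5],
    [0,0.1,-10.6,0,0,0,-1],
    [0,0.1,-10.6,0,0,0,-1],
    [0,0.1,-10.6,0,0,0,-1],
    [0,0.1,-10.6,0,0,0,-1],
    [0,0.1,-10.6,0,0,0,-1],
  ],
)

```text
time_s: 22.77
eef_pos: [437.9, -236.2, -15.3]
ee_rot: [-0.004, 1.0, -0.001, 0.001]
force: [0.3, -0.8, 3.9]
finger_gap: 10.2
grip_force: 31.6
```

Call:
carry_out(
  increments=[
    [0,0,0,0,0,0,-1],
    [0,0,3,0,0,0,-1],
    [0,0,7,0,0,0,-1],
    [0,0,11,0,0,0,-1],
    [0,0,15,0,0,0,-1],
    [0,0,18.5,0,0,0,-1],
    [0,0,20,0,0,0,-1],
    [0,0,20,0,0,0,-1],
  ],
)

```text
time_s: 23.43
eef_pos: [439.8, -237.7, 189.2]
ee_rot: [-0.004, 1.0, -0.003, 0.005]
force: [-0.1, 0.4, 0.6]
finger_gap: 10.3
grip_force: 31.2
```

Call:
carry_out(
  increments=[
    [0.8,4,0,0,0,0,-1],
    [1.6,8,0,0,0,0,-1],
    [2.4,12,0,0,0,0,-1],
    [3.2,16,0,0,0,0,-1],
    [4,20,0,0,0,0,-1],
    [4.8,24,0,0,0,0,-1],
    [5.6,28,0,0,0,0,-1],
    [6.4,32,0,0,0,0,-1],
    [7,35,0,0,0,0,-1],
    [7,35,0,0,0,0,-1],
  ],
)

```text
time_s: 24.27
eef_pos: [505.8, 119.7, 181.3]
ee_rot: [-0.007, 1.0, 0.001, -0.001]
force: [0.7, -1.2, -0.2]
finger_gap: 10.6
grip_force: 31.2
```

Call:
carry_out(
  increments=[
    [0,0,0,0,0,0,-1],
    [0,0,-3,0,0,0,-1],
    [0,0,-6.2,0,0,0,-1],
    [0,0,-6.6,0,0,0,-1],
    [0,0,-6.6,0,0,0,-1],
    [0,0,-6.6,0,0,0,-0.4],
    [0,0,-6.6,0,0,0,-0.4],
    [0,0,-6.6,0,0,0,-0.4],
    [0,0,-3.2,0,0,0,-0.4],
    [0,0,0,0,0,0,-0.4],
  ],
)

```text
time_s: 25.1
eef_pos: [505.1, 114.3, 183.1]
ee_rot: [-0.004, 1.0, -0.0, -0.002]
force: [0.0, 0.2, 0.2]
finger_gap: 25.6
grip_force: 0.0
```

Call:
carry_out(
  increments=[
    [0,0,4,0,0,0,-1],
    [0,0,8,0,0,0,-1],
    [-4,0,8,0,0,0,-1],
    [-7,0,8,0,0,0,-1],
    [-7,0,8,0,0,0,-1],
    [-7,0,8,0,0,0,-1],
  ],
)

```text
time_s: 25.6
eef_pos: [436.2, 114.7, 264.6]
ee_rot: [-0.004, 1.0, 0.0, 0.002]
force: [0.5, -0.1, -0.5]
finger_gap: 0.3
grip_force: 0.0
```

```bash
python3 v.py; python3 -c "
from h import *
c=snap('wrist')['image'];t=snap('top')['image']
a=cv2.resize(t[140:320,240:520],(560,360));b=cv2.resize(c[:,:,:],(480,360))
im=np.zeros((600,800,3),np.uint8);im[:300,:400]=cv2.resize(a,(400,300));im[:300,400:]=cv2.resize(c,(400,300))
s=snap('side')['image'][170:420,220:440];im[300:,:]=0;im[300:,:264]=cv2.resize(s,(264,300))
im[300:,264:]=cv2.resize(t[180:270,280:440],(536,300))
cv2.imwrite('pics/m1.png',im[:,:,::-1])"
```

```text
wrist [311.3 249.9] 233 [496.4 105.3  32. ]
wrist [285.8 272.2] 96 [522.7  76.7  32. ]
[437.7 114.6 264. ]
```

View pics/m1.png

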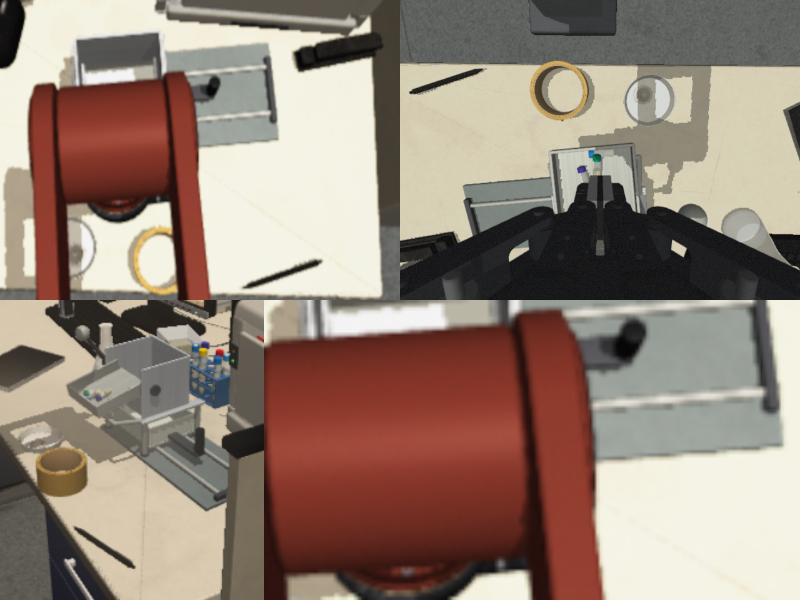

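All three vials lie in the pan (caps at (591,154), (597,159), (582,169) in the montage), no others stand on the desk, and the box is home. Now the lever.

Call:
carry_out(
  increments=[
    [0,4,0,0,0,6,-1],
    [1,8,0,0,0,6,-1],
    [2.4,9.3,0,0,0,6,-1],
    [2.4,9.3,-3,0,0,6,-1],
    [2.4,9.3,-6,0,0,6,-1],
    [2.4,9.3,-9,0,0,6,-1],
    [2.4,9.3,-9,0,0,6,-1],
    [2.4,9.3,-9,0,0,6,-1],
  ],
)

```text
time_s: 26.57
eef_pos: [459.2, 207.2, 171.0]
ee_rot: [-0.056, 0.998, -0.001, -0.003]
force: [0.2, 0.1, 1.3]
finger_gap: 0.2
grip_force: 0.0
```

```bash
cat > k.py <<'E'
from h import *
np.set_printoptions(precision=1,suppress=True)
# handle + knob + caps seen from the side, by template patches
s=snap('side');t=snap('top');st=arm.read_state()
print('eef',st['eef_pos'],st['force'])
def circ(c,p,n):
    u,v=proj(c,p);u,v=int(u),int(v);g=cv2.cvtColor(c['image'][v-30:v+30,u-40:u+40],cv2.COLOR_RGB2GRAY)
    g=cv2.resize(g,None,fx=4,fy=4,interpolation=cv2.INTER_CUBIC)
    k=cv2.HoughCircles(g,cv2.HOUGH_GRADIENT,1,40,param1=80,param2=18,minRadius=15,maxRadius=36)
    if k is not None:
        for q in k[0][:3]: print(n,[u-40+q[0]/4,v-30+q[1]/4,q[2]/4],'expected',(u,v))
for P in([506.5,212,213],[615,223,213]): circ(s,P,'side')
import v
for n,c in(('side',s),('top',t),('wrist',snap('wrist'))):
    for p,a,r in v.caps(c,140):
        if 400<r[0]<680 and -100<r[1]<230: print(n,p,a,r)
E
python3 k.py
```

```text
eef [462.1 208.  174.9] [ 0.1 -0.2 -0. ]
side [np.float32(289.125), np.float32(197.625), np.float32(6.425)] expected (288, 197)
side [389.9 240.3] 38 [670.2  25.7 140. ]
side [392.2 249.3] 6 [649.8 -14.3 140. ]
top [333.6 247.1] 11 [480.6  96.6 140. ]
top [328.1 255.3] 30 [463.  107.9 140. ]
wrist [147.6 236.2] 475 [462.7 111.2 140. ]
wrist [130.2 261.5] 223 [478.8 101.4 140. ]
```

Call:
carry_out(
  increments=[
    [1.5,0.15,0,0,0,0,-1],
    [2.7,0.3,0,0,0,0,-1],
    [3.9,0.4,0,0,0,0,-1],
    [5.1,0.5,0,0,0,0,-1],
    [6.3,0.65,0,0,0,0,-1],
    [7.5,0.75,0,0,0,0,-1],
    [8.7,0.9,0,0,0,0,-1],
    [9.9,1.0,0,0,0,0,-1],
    [11.1,1.1,0,0,0,0,-1],
    [12.1,1.2,0,0,0,0,-1],
  ],
)

```text
time_s: 27.55
eef_pos: [584.0, 220.0, 175.9]
ee_rot: [-0.056, 0.998, 0.0, 0.002]
force: [0.5, -0.0, -0.3]
finger_gap: -0.1
grip_force: 0.2
```

Call:
carry_out(
  increments=[
    [0.4,0,0,0,0,0,-1],
    [0.6,0.05,0,0,0,0,-1],
    [0.6,0.05,0,0,0,0,-1],
    [0.6,0.05,0,0,0,0,-1],
    [0.6,0.05,0,0,0,0,-1],
    [0.6,0.05,0,0,0,0,-1],
  ],
)

```text
time_s: 28.05
eef_pos: [587.1, 220.2, 173.1]
ee_rot: [-0.057, 0.998, -0.0, -0.0]
force: [-0.3, -0.1, -0.7]
finger_gap: -0.1
grip_force: 0.0
```

```bash
python3 k.py
```

```text
eef [587.2 220.2 173.2] [ 0.4 -0.1 -0.2]
side [np.float32(325.625), np.float32(199.375), np.float32(4.625)] expected (327, 187)
side [389.7 241.4] 26 [666.7  21.1 140. ]
side [392.2 249.3] 6 [649.8 -14.3 140. ]
side [363.  267.2] 8 [552.5 -52.5 140. ]
top [341.4 180.2] 14 [627.6  82.9 140. ]
top [327.2 181.9] 12 [623.1 113.4 140. ]
top [302.1 183.3] 9 [618.7 167.8 140. ]
wrist [189.1 279.3] 95 [610.1 147.5 140. ]
wrist [134.4 285.3] 173 [617.3 116.5 140. ]
```

Call:
carry_out(
  increments=[
    [-1,0,0,0,0,0,-1],
    [-1,0,4,0,0,0,-1],
    [-1,0,8,0,0,0,-1],
    [-1,0,9.5,0,0,0,-1],
    [2,0.2,9.5,0,0,0,-1],
    [5,0.5,9.5,0,0,0,-1],
    [6.7,0.6,9.5,0,0,0,-1],
    [6.7,0.6,9.5,0,0,0,-1],
    [6.7,0.6,9.5,0,0,0,-1],
  ],
)

```text
time_s: 28.95
eef_pos: [654.0, 226.1, 267.4]
ee_rot: [-0.056, 0.998, -0.0, -0.001]
force: [-0.5, 0.5, -0.6]
finger_gap: 0.0
grip_force: 0.0
```

Run:
```python
from h import *
import v
np.set_printoptions(precision=1,suppress=True)
t=snap('top')
for p,a,r in v.caps(t,32): 
    if 540<r[0]<720 and 0<r[1]<200: print(p,a,r)
w=snap('wrist');st=arm.read_state();print(st['eef_pos'])
for P in([615,223,213],[506.5,212,213]):
    u,q=proj(w,P);print('exp',u,q,382*15/np.linalg.norm(w['camera_from_world'][:3]@np.array(P+[1])))
g=cv2.cvtColor(w['image'],cv2.COLOR_RGB2GRAY)
k=cv2.HoughCircles(cv2.GaussianBlur(g,(5,5),0),cv2.HOUGH_GRADIENT,1,40,param1=80,param2=25,minRadius=15,maxRadius=60)
print(k)
```

```text
[342.7 178.7] 15 [665.   77.3  32. ]
[327.2 181.9] 12 [655.9 114.7  32. ]
[301.8 182.9] 12 [652.1 176.2  32. ]
[653.2 226.2 267.7]
exp 322.7142014542029 181.26263076767071 25.29059897126783
exp 325.6238692527782 -32.149902373677605 23.894194746246036
[[[471.5 208.5  31.4]
  [321.5 182.5  24.6]
  [392.5 279.5  26.3]
  [407.5 238.5  25.4]
  [208.5 346.5  32.7]
  [529.5 232.5  16.8]]]
```

The lever is fully thrown (ball at (321,182), expected (323,181)) and all three caps are in the box. Throw back.

Call:
carry_out(
  increments=[
    [0,0,-4,0,0,0,-1],
    [0,0,-8,0,0,0,-1],
    [0,0,-9.5,0,0,0,-1],
    [0,0,-9.5,0,0,0,-1],
    [-1.5,-0.1,-9.5,0,0,0,-1],
    [-2.8,-0.25,-9.5,0,0,0,-1],
    [-4,-0.4,-9.5,0,0,0,-1],
    [-5.2,-0.5,-9.5,0,0,0,-1],
    [-6.4,-0.65,-9.5,0,0,0,-1],
    [-7.6,-0.75,-9.5,0,0,0,-1],
  ],
)

```text
time_s: 29.88
eef_pos: [579.6, 219.1, 176.9]
ee_rot: [-0.057, 0.998, 0.0, 0.003]
force: [0.7, 0.4, 0.4]
finger_gap: 0.3
grip_force: 0.1
```

Call:
carry_out(
  increments=[
    [-1.2,-0.1,0,0,0,0,-1],
    [-2.4,-0.25,0,0,0,0,-1],
    [-3.6,-0.35,0,0,0,0,-1],
    [-4.6,-0.45,0,0,0,0,-1],
    [-5.1,-0.5,0,0,0,0,-1],
    [-5.1,-0.5,0,0,0,0,-1],
    [-5.1,-0.5,0,0,0,0,-1],
    [-5.1,-0.5,0,0,0,0,-1],
  ],
)

```text
time_s: 30.55
eef_pos: [533.4, 214.7, 176.5]
ee_rot: [-0.056, 0.998, 0.001, 0.008]
force: [9.5, 1.1, -4.8]
finger_gap: -0.0
grip_force: 5.0
```

Call:
carry_out(
  increments=[
    [1,0,0,0,0,0,-1],
    [1,0,4,0,0,0,-1],
    [1,0,8,0,0,0,-1],
    [1,0,12,0,0,0,-1],
    [1,-4,12,0,0,0,-1],
    [2,-8,12,0,0,0,0.4],
    [3,-12,12,0,0,0,0.4],
    [4,-16,12,0,0,0,0.4],
    [5,-20,12,0,0,0,0.4],
    [6,-24,12,0,0,0,0.4],
  ],
)

```text
time_s: 31.38
eef_pos: [587.9, -28.2, 294.9]
ee_rot: [-0.057, 0.998, -0.0, 0.001]
force: [0.7, -0.4, 0.4]
finger_gap: 59.4
grip_force: 0.0
```

```bash
python3 k.py
```

```text
eef [588.6 -32.4 294.3] [-0.4  0.4 -0.3]
side [np.float32(289.125), np.float32(197.625), np.float32(6.275)] expected (288, 197)
side [388.4 240.7] 30 [666.1  25.6 140. ]
side [392.2 249.3] 6 [649.8 -14.3 140. ]
top [343.3 179. ] 18 [630.4  78.6 140. ]
top [327.5 181.5] 8 [624.  112.9 140. ]
top [302. 183.] 11 [619.4 168.  140. ]
wrist [438.  262.5] 24 [623.3  76.6 140. ]
wrist [487.1 265.4] 51 [621.2 120.7 140. ]
```

Call:
carry_out(
  increments=[
    [3.5,0.3,-4,0,0,0,0.4],
    [3.5,0.3,-8,0,0,0,0.4],
    [3.5,0.3,-12,0,0,0,0.4],
    [3.5,0.3,-15,0,0,0,0.4],
    [3.5,0.3,-15,0,0,0,0.4],
    [3.5,0.3,-15,0,0,0,0.4],
    [3.5,0.3,-15,0,0,0,0.4],
    [3.5,0.3,-15,0,0,0,0.4],
  ],
)

```text
time_s: 32.2
eef_pos: [625.5, -23.1, 147.7]
ee_rot: [-0.057, 0.998, -0.001, 0.003]
force: [-0.4, 0.0, 0.4]
finger_gap: 59.7
grip_force: 0.0
```

Run:
```python
from h import *
np.set_printoptions(precision=1,suppress=True)
w=snap('wrist');p=arm.read_state()['eef_pos'];u,v=proj(w,[626,-30,84]);print(p,u,v,arm.read_state()['finger_gap'])
u0,v0=int(u)-40,int(v)-40
g=cv2.cvtColor(w['image'],cv2.COLOR_RGB2GRAY)[v0:v0+80,u0:u0+80]
m=(g<40).astype(np.uint8);n,l,st,ce=cv2.connectedComponentsWithStats(m)
for i in range(1,n):
    if st[i,4]>100: print(st[i]+[u0,v0,0,0,0],ce[i]+[u0,v0])
for r in g[::8,::5]: print(*['%3d'%x for x in r])
```

```text
[625.5 -23.3 147.7] 309.959539472379 239.1078226198738 59.95331257251784
[295 214  26  40 666] [308.6 233.7]
160 161 159 155 157 158 161 156 154 159 160 157 157 157 157 157
156 155 152 158 155 158 158 155 156 104 103 104 101 100 123 105
159 159 159 152 155 156 154  21  17  33 102 100 103 102 104 106
155 154 157 156 159 156  25  15  21  27  21  69  67 102 101  97
153 153 155 156 156 157  37  61  56  35  28  70  68  71  69  68
156 152 154 158 154  62  32  32  36  36  36 102 103 104 105 105
155 153 150 152 152 137  30  25  26  24  71 103 105 102 104 105
150 152 150 149 149 144 142 138 107 101 107  98 126 100  98 100
158 160 160 160 150 150 154 163 161 153 155 158 161 164 165 168
153 155 153 151 153 155 153 153 151 155 155 152 156 155 154 153
```

Call:
carry_out(
  increments=[
    [-0.1,-0.8,-3,0,0,0,0.4],
    [-0.1,-0.8,-6,0,0,0,0.4],
    [-0.1,-0.8,-9,0,0,0,0.4],
    [-0.1,-0.8,-11,0,0,0,0.4],
    [-0.1,-0.8,-12.2,0,0,0,0.4],
    [-0.1,-0.8,-12.2,0,0,0,-0.3],
    [-0.1,-0.8,-12.2,0,0,0,-1],
    [-0.1,-0.8,-12.2,0,0,0,-1],
    [-0.1,-0.8,-12.2,0,0,0,-1],
    [-0.1,-0.8,-12.2,0,0,0,-1],
  ],
  grip_force=50,
)

```text
time_s: 33.08
eef_pos: [624.2, -31.7, 24.2]
ee_rot: [-0.056, 0.998, -0.001, 0.003]
force: [-0.7, -1.0, 5.4]
finger_gap: 16.8
grip_force: 48.8
```

Call:
carry_out(
  increments=[
    [0,0,0,0,0,0,-1],
    [0,0,0,0,0,0,-1],
    [0,0,0,0,0,0,-1],
  ],
)

```text
time_s: 33.33
eef_pos: [624.2, -31.8, 24.2]
ee_rot: [-0.056, 0.998, -0.001, 0.003]
force: [-0.9, -0.1, 5.7]
finger_gap: 16.9
grip_force: 48.9
```

Call:
carry_out(
  increments=[
    [0.1,-0.8,0,0,0,0,-1],
    [0.2,-2,0,0,0,0,-1],
    [0.35,-3.5,0,0,0,0,-1],
    [0.5,-5.2,0,0,0,0,-1],
    [0.7,-7,0,0,0,0,-1],
    [0.85,-8.7,0,0,0,0,-1],
    [1.0,-10.4,0,0,0,0,-1],
    [1.2,-12,0,0,0,0,-1],
    [1.3,-13.2,0,0,0,0,-1],
    [1.4,-14,0,0,0,0,-1],
  ],
)

```text
time_s: 34.17
eef_pos: [638.8, -173.2, 24.2]
ee_rot: [-0.056, 0.998, -0.001, 0.003]
force: [1.8, 2.8, 6.4]
finger_gap: 16.5
grip_force: 49.1
```

Call:
carry_out(
  increments=[
    [0.05,-0.4,0,0,0,0,-1],
    [0.1,-0.8,0,0,0,0,-1],
    [0.1,-1.2,0,0,0,0,-1],
    [0.15,-1.6,0,0,0,0,-1],
    [0.15,-1.8,0,0,0,0,-1],
    [0.15,-1.8,0,0,0,0,-1],
    [0.15,-1.8,0,0,0,0,-1],
  ],
)

```text
time_s: 34.75
eef_pos: [639.2, -178.7, 24.0]
ee_rot: [-0.056, 0.998, 0.008, 0.001]
force: [1.3, 26.4, 14.3]
finger_gap: 16.4
grip_force: 51.6
```

Call:
carry_out(
  increments=[
    [-0.05,0.6,0,0,0,0,-1],
    [-0.1,1.1,0,0,0,0,-1],
    [-0.1,1.1,0,0,0,0,0.2],
    [-0.1,1.1,0,0,0,0,0.2],
    [-0.1,1.1,0,0,0,0,0.2],
    [-0.1,1.1,4,0,0,0,0.2],
    [-0.1,1.1,8,0,0,0,0.2],
    [-0.1,1.1,12,0,0,0,0.2],
    [-0.1,1.1,12,0,0,0,0.2],
    [-0.1,1.1,12,0,0,0,0.2],
  ],
)

```text
time_s: 35.58
eef_pos: [638.5, -180.2, 145.3]
ee_rot: [-0.056, 0.998, -0.002, 0.003]
force: [-0.4, -0.6, -0.2]
finger_gap: 51.2
grip_force: 0.0
```

```bash
cat > f.py <<'E'
from h import *
import v
np.set_printoptions(precision=1,suppress=True)
w=snap('wrist');t=snap('top');s=snap('side');print(arm.read_state()['eef_pos'])
for n,c in(('wrist',w),('top',t),('side',s)):
    for p,a,r in v.caps(c,32):
        if 500<r[0]<720 and -120<r[1]<230: print(n,p,a,r)
for P in([640.5,-179.5,84],[640.5,-179.5,36]):
  print('post exp',proj(w,P))
g=cv2.cvtColor(w['image'],cv2.COLOR_RGB2GRAY);u,q=map(int,proj(w,[640.5,-179.5,84]))
n,l,st,ce=cv2.connectedComponentsWithStats((g[q-45:q+30,u-45:u+45]<40).astype(np.uint8))
for i in range(1,n):
    if st[i,4]>100: print(st[i][:4]+[u-45,q-45,0,0],ce[i]+[u-45,q-45])
# box end wall (white) from the top camera: white extents along the rail through box centre
h=cv2.cvtColor(t['image'],cv2.COLOR_RGB2HSV)
for k in range(-80,140,6):
    P=np.array([611,119.5,62])+np.array([.1,-.995,0])*(150+k)+np.array([.995,.1,0])*0
    a,b=proj(t,P);print(k,h[int(b),int(a)][1:],end=' ')
E
python3 f.py
```

```text
[ 634.2 -178.2  138.7]
wrist [501.  282.3] 165 [671.4 -33.   32. ]
wrist [550.9 287. ] 127 [670.8   7.3  32. ]
wrist [464.7 290.4] 206 [681.4 -60.   32. ]
top [404.4 174. ] 16 [680.1 -72.4  32. ]
top [387.2 177.1] 11 [671.4 -30.6  32. ]
top [370.4 177.3] 14 [670.   10.3  32. ]
side [392.  284.2] 8 [670.7  11.   32. ]
side [402.  293.2] 17 [668.4 -33.1  32. ]
post exp [321.8 243.8]
post exp [321.8 225.7]
[312 219  27  41] [325.  239.6]
[276 250  35  23] [294.  260.5]
-80 [  5 167] -74 [  8 202] -68 [  2 228] -62 [  1 246] -56 [  1 246] -50 [  1 246] -44 [ 19 203] -38 [ 27 189] -32 [ 26 188] -26 [ 26 187] -20 [ 25 187] -14 [ 25 187] -8 [  3 236] -2 [  1 245] 4 [  3 237] 10 [  4 232] 16 [ 27 187] 22 [ 27 187] 28 [ 26 186] 34 [ 27 187] 40 [ 26 186] 46 [ 26 186] 52 [ 26 179] 58 [30 84] 64 [ 21 167] 70 [14 53] 76 [10 51] 82 [ 5 51] 88 [14 53] 94 [10 51] 100 [10 52] 106 [ 5 51] 112 [15 52] 118 [14 53] 124 [15 51] 130 [ 5 51] 136 [43 12]
```

Call:
carry_out(
  increments=[
    [0,0,4,0,0,0,0.2],
    [0,0,8,0,0,0,0.2],
    [0,0,12,0,0,0,0.2],
    [-4,0,12,0,0,0,0.2],
    [-8,0,12,0,0,0,0.2],
    [-8,0,12,0,0,0,0.2],
    [-8,0,12,0,0,0,0.2],
  ],
)

```text
time_s: 36.32
eef_pos: [552.4, -177.4, 257.2]
ee_rot: [-0.056, 0.998, 0.002, -0.003]
force: [0.6, 0.4, -0.5]
finger_gap: 51.3
grip_force: 0.0
```

```bash
python3 k.py | grep side; python3 -c "
from rig import arm
print(arm.hand_in())"
```

```text
side [np.float32(288.375), np.float32(196.625), np.float32(5.725)] expected (288, 197)
side [389.9 240.1] 43 [670.7  26.4 140. ]
side [392.2 249.3] 6 [649.8 -14.3 140. ]
the job is handed in; nothing more can be done
None
```

The job is handed in (no verdict was returned): all three vials on the desk were tipped into the box with it home, the lever is back at rest, the box is drawn fully out with the vials inside, and the arm never went near the flask or tape; I knocked one vial over on a missed grasp before loading it.

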